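Show a power module's connector face to the inspection camera

ROBOT

A 7-joint arm with a two-finger parallel gripper is mounted at the origin on the work surface. World frame = base frame: x ahead of the robot, y to its left, z up, the work surface at z = 0. Lengths are in m, angles in rad, forces in N, time in s.
With the tool pointing down it reaches from about 0.425 to 0.95 m from the base axis. Payload 4.7 kg.
Tool frame: the origin (TCP) lies between the finger pads; the fingertips stand 11 mm ahead of it and the grasp point (between the pads) lies 8 mm behind it; z points along the fingers, y is the line along which they close (so a half turn about z gives the same grasp; the last joint's range is limited). The gripper opens to 85 mm and grips with 20 to 120 N. Pads are 22 mm wide; open, the fingers measure 114 mm over their backs; the gripper's body (76 mm by 85 mm) begins 54 mm behind the grasp point. The pads swing forward as they close: fully open they stand 13 mm farther back than shut.
Start: joints at [-1.278, 0.469, -0.049, 1.532, 0.024, 1.141, -0.082], TCP at [0.213, 0.64, 0.242] pointing down, gripper open.
Joint ranges: [-2.59, 2.59], [-0.33, 1.99], [-1.39, 1.29], [0.1, 2.45], [-1.04, 4.18], [0.21, 1.99], [-2.66, 2.66]. Speed limits (rad/s): [2.57, 2.57, 3.14, 3.14, 3.14, 3.14, 3.14].

INTERFACE

Orientations are given as a unit quaternion [x, y, z, w].
In Python, from station import arm gives the robot as it stands.
- The arm moves only by the tool apply_moves, never from a script. Its argument "plan" is a list of rows, each a list of 5 numbers: the finger opening in cm, from 0 to 8.54, then the shift along the tool's x, y, z in cm, then the turn about the tool's z in rad. A call has 1 to 10 rows; each row shifts and turns the commanded pose from where the row before left it, along the tool's axes as they then stand; what a row does not reach is not made up. A row lasts 1/12 s, in which the tool goes at most 41.7 mm and 7.16 degrees, less where a joint would pass 70% of its speed; a pose out of reach is approached as far as the arm can. A call is refused whole if a number of a shift passes 4.17 or a number of a turn 0.125, either way. A call with a gripper value outside its range is refused whole. The fingers move at their own pace and stop on an object; "newtons" is the grip in N (left out, the last holds). Time passes only in rows, so rows that do not move let the fingers close. It gives the time, the measured TCP pose, the force, the opening and the grip force at its end, in the units of the state.
- arm.state(): the state, without advancing time (a new reading comes with each control period).
- arm.read_camera(name): name is "side" or "top" or "wrist"; returns a dict with "color" (384x512x3 uint8, red, green, blue), "z_map" (384x512 float32, m along the optical axis (not along the pixel's ray), 0 where there is no reading), "fx", "fy", "cx", "cy" (pixels), "rvec" (rotation vector, rad) and "tvec" (3), from world to camera coordinates, as OpenCV has them; the wrist camera has in their place "hand_eye" (4x4, takes a point from camera to tool coordinates, whose origin is the TCP and whose axes are the flange's). Camera axes: x right, y down, z forward; pixel columns grow to the right and rows downward; lengths in m; the calibration is good to about 2 mm. A picture is of the moment at which its call begins: read the wrist's pose just before it.
- arm.finish_job(): hands the job in; it is judged then, once.
Trained networks look in a picture, given as the dict that the camera call returned (one of the last four; its "shot" number tells which), for a name from the list of things; names that differ only in an ending like _2 or _b are one class to them, and where a whole thing is asked for, a point or a joint stands for the part that bears it (a point fixed in the world has none). Each returns a list of dicts, best first, with "conf" (0 to 1); they miss things now and then, are a little off and sometimes report something else, mostly with a low value. They report only what shows in the picture. A call takes as long as a camera call. They do not tell look-alikes from the thing itself.
- arm.find_in(picture, label): "extent" ([centre column, centre row, width, height] in pixels, round what is visible of it).
- arm.regions_of(picture, label): "mask" (384x512 bool, what is visible of it) and "extent" ([centre column, centre row, width, height] in pixels, round what is visible of it).
The state is a dict: "time": time; "q": joint angles; "qvel": joint speeds; "effort": joint torques, N m; "ee_pos": TCP position; "eef_rot": TCP orientation; "contact_force": force on the tool from outside, world axes, zero at the start; "moment": the same for the moment, N m; "width": finger opening in m; "gripper_force": force on a finger pad.
Only numpy, scipy, OpenCV 4.12 (cv2) and the standard library are available. Lean on these libraries where they do the work, as an engineer would, in place of code of your own. Each camera call takes 0.05 s, during which the arm holds its last target. There are 200 camera calls.

TASK

The module on the test base has finished its run and the supply is off: lift the yellow touch guard off it and stand the guard, open side down, on the narrow plywood ledge, clear of the jar and reel. Then take the module out of its socket and hold it in the air in front of the inspection camera, right way up, with its connector face square to the tilted lens, centred on it and 90 mm from the glass. Finish still holding it steady there; touch neither the camera nor its stand, and leave the other things on the bench where they are.

Things in the scene. Friction and masses are not known exactly. Their poses are not given: they have to be found in the camera images.
- module: Plug-in power module, black block 62 (x) by 38 (y) by 52 mm (z), 0.17 to 0.29 kg: flat sides at y = +-19 mm to grip, aluminium fins along x as its top 8 mm. Origin: centre of its underside, z up. Connector face: the +x end (white panel with an orange and a green connector); the -x end is plain black. Starts upright in the base's socket under the guard, axes parallel to the base's.
- module_face (a point): Centre of the module's connector face, 31 mm along +x and 26 mm above the module's origin; axes as the module's.
- guard: Yellow touch guard, a box open underneath, 92 (x) by 58 (y) by 67 mm (z) outside, walls and top 3 mm, about 0.1 kg, dark slots in its short ends and top. Origin: centre of its open lower rim, z up. Starts on the base plate (rim 14 mm above the bench), its x along the base's x, round the module with 6 mm or more free beside it; it lifts straight off.
- test_base: Fixed dark plate 180 (x) by 130 mm (y), top 14 mm above the bench. Origin: under its centre at bench height. Socket centred at x = -8 mm: a white rim 8 mm high round the module's foot, 1.5 mm clear of it; the module stands in it on the plate, not latched. Two grey strips 4 mm high flank the guard. Four red and black terminals, tops 32 mm above the bench, in a row at x = +70 mm.
- ledge: Fixed narrow plywood shelf on two steel uprights, 300 (x, its length) by 80 mm (y), top 90 mm above the bench. Origin: under its centre at bench height. The flux jar and solder reel stand on its far half (their centres at x = +50 to +120 mm); the near half, x from -150 to about +20 mm, is free for the guard.
- cam_stand: Fixed camera stand: white plate 150 (x) by 180 (y) by 14 mm centred at x = +170; post 370 mm high at x = +210; on it, at a height that varies, a grey focusing block and short arm toward -x with the camera, a dark barrel 107 mm long, 40 thick, lights round its lens. It looks to the stand's -x, roughly at the robot, nose 0.2 to 0.5 rad down. Origin: on the bench, a little in front of the lens.
- lens (a point): Centre of the camera's front glass. x points from the glass back along the barrel, against the line of sight (up and away from the robot); y is level; z is square to both, upward.
- focus (a point): Point in the air on the line of sight 90 mm in front of the glass, 0.18 to 0.30 m above the bench, where the centre of the connector face (module_face) belongs. Axes as lens: the module is right with its own axes parallel to these, +x to +x and +z to +z, so that it hangs leaning back, its connector face looking up into the lens.
- flux_jar: Bystander: small amber jar with black cap, 40 mm across, 45 mm high, loose on the ledge. Origin: centre of its underside.
- solder_reel: Bystander: solder reel with red flanges standing on end, 48 mm across, 36 mm high, loose on the ledge. Origin: centre of its underside.
- circuit_board: Bystander: loose green circuit board 90 by 60 mm, 16 mm high with its parts, lying on the mat. Origin: centre of its underside.
- screwdriver: Bystander: screwdriver lying loose beyond the test base. Its handle points to its own -x.
- black_case: Bystander: loose black plastic case with two fixing ears, 136 by 75 by 36 mm, on the bench at the left. Origin: centre of its underside.
There are look-alikes about, which are no part of the job. Of the things like the guard, leave any that is purple; of the rest the smaller one is meant.

How it is judged:
By the outcome, as a careful person would: the job done as asked, in the order asked, and still so for the second after the job is handed in, while the arm keeps its last pose, push and grip.
It also fails if it takes over 51 s, if anything falls off the work surface, if the arm or the gripper's body presses on something with over 40 N, if the wrist force passes 120 N, or if a joint passes its speed limit or range.

## Working session

There is one attempt and no reset: what is moved stays moved. The work goes in short steps, Python scripts to look and compute and a tool call to move; the robot and the scene stay as the last step left them, time stands still between calls to the robot, and variables do not carry over. Pictures are saved under pics/ and viewed, at most 10 in all, crops included, and the job is handed in when it is done.

Besides the shell and the picture viewer there is one more tool, called after "Emit:" by a JSON object that holds its "api" and its "payload". apply_moves: Moves the arm, as the interface text tells. Its arguments: {"type":"object","properties":{"plan":{"type":"array","items":{"type":"array","items":{"type":"number"}}},"newtons":{"type":"number"}},"required":["plan"]}

```bash
ls; mkdir -p pics; cat > h.py <<'E'
import numpy as np, cv2, pickle
from scipy.spatial.transform import Rotation as R
from station import arm
def shot(name):
    s=arm.state(); p=arm.read_camera(name)
    if 'rvec' in p:
        Rm=cv2.Rodrigues(np.array(p['rvec'],float))[0]; t=np.array(p['tvec'],float).ravel()
        p['Rwc']=Rm.T; p['twc']=-Rm.T@t
    else:
        H=np.array(p['hand_eye']); Rt=R.from_quat(s['eef_rot']).as_matrix()
        p['Rwc']=Rt@H[:3,:3]; p['twc']=Rt@H[:3,3]+np.array(s['ee_pos'])
    return p
def cloud(p):
    z=p['z_map'].astype(float); v,u=np.mgrid[:z.shape[0],:z.shape[1]]
    c=np.stack([(u-p['cx'])/p['fx']*z,(v-p['cy'])/p['fy']*z,z],-1)
    w=c@p['Rwc'].T+p['twc']; w[z<=0]=np.nan; return w
def proj(p,X):
    c=(np.atleast_2d(X)-p['twc'])@p['Rwc']
    return np.c_[c[:,0]/c[:,2]*p['fx']+p['cx'],c[:,1]/c[:,2]*p['fy']+p['cy']]
def save(p,f): cv2.imwrite('pics/'+f,cv2.cvtColor(p['color'],cv2.COLOR_RGB2BGR))
E
python3 - <<'E'
from h import *
s=arm.state(); print(s['time'],s['ee_pos'],s['eef_rot'],s['width'])
np.set_printoptions(precision=3,suppress=True)
ims=[]
for n in['top','side']:
    p=shot(n); w=cloud(p); pickle.dump({k:v for k,v in p.items()},open(n+'.pkl','wb'))
    print(n,p['twc'],p['Rwc'][:,2],p['fx'])
    ims.append(p['color'])
    for l in['guard','module','test_base','ledge','cam_stand','lens','flux_jar','solder_reel','circuit_board','screwdriver','black_case']:
        for d in arm.regions_of(p,l):
            m=d['mask']; q=w[m]; q=q[~np.isnan(q[:,0])]
            if len(q): print(l,round(d['conf'],2),np.round(d['extent']),np.median(q,0),np.percentile(q,2,axis=0),np.percentile(q,98,axis=0))
for n,i in zip('ts',ims): cv2.imwrite(f'pics/{n}0.png',cv2.cvtColor(cv2.resize(i,(800,600)),cv2.COLOR_RGB2BGR))
E
```

```text
pics
0.0 [0.21331095 0.6397859  0.24121219] [ 1.60199585e-01  9.87084105e-01 -1.02440815e-03 -1.16566519e-04] 0.08508476726059509
top [0.466 0.03  1.423] [ 0.111 -0.002 -0.994] 361.72846571779576
guard 0.94 [264. 132.  29.  26.] [0.844 0.021 0.065] [ 0.803 -0.028 -0.002] [0.905 0.067 0.073]
guard 0.61 [281. 221.  23.  24.] [ 0.504 -0.053  0.08 ] [ 0.459 -0.086  0.014] [ 0.551 -0.017  0.087]
guard 0.57 [227. 211.  41.  32.] [0.538 0.142 0.088] [0.495 0.084 0.047] [0.579 0.203 0.094]
test_base 0.89 [280. 219.  46.  51.] [ 0.533 -0.066  0.014] [ 0.43  -0.134  0.007] [0.606 0.012 0.032]
ledge 0.68 [366. 212.  29.  86.] [ 0.515 -0.356  0.089] [ 0.401 -0.404  0.004] [ 0.688 -0.314  0.095]
cam_stand 0.81 [204. 151.  49.  74.] [0.747 0.242 0.018] [0.624 0.165 0.006] [0.822 0.337 0.348]
lens 0.91 [195. 168.  14.  26.] [0.661 0.236 0.269] [0.615 0.215 0.251] [0.71  0.258 0.286]
lens 0.51 [278. 218.  47.  52.] [ 0.517 -0.056  0.014] [ 0.428 -0.135  0.007] [0.606 0.02  0.031]
flux_jar 0.54 [374. 184.  12.   2.] [ 0.656 -0.383  0.133] [ 0.642 -0.404  0.1  ] [ 0.671 -0.372  0.138]
solder_reel 0.52
[... 977 characters left out ...]
 0.9 [275. 160.  57. 100.] [0.765 0.237 0.04 ] [0.632 0.157 0.007] [0.826 0.326 0.348]
lens 0.6 [261. 143.  28.  23.] [0.671 0.224 0.261] [ 0.621  0.21  -0.263] [0.778 1.52  0.286]
flux_jar 0.67 [291. 303.  16.  25.] [ 0.662 -0.404  0.129] [ 0.645 -0.414  0.097] [ 0.681 -0.378  0.138]
solder_reel 0.92 [269. 300.  18.  24.] [ 0.604 -0.386  0.126] [ 0.584 -0.4    0.091] [ 0.627 -0.356  0.129]
circuit_board 0.53 [200. 203.  23.  12.] [0.426 0.262 0.006] [0.382 0.234 0.001] [0.467 0.299 0.016]
screwdriver 0.74 [297. 263.  29.  10.] [ 0.732 -0.155  0.022] [ 0.685 -0.164  0.008] [ 0.778 -0.139  0.028]
black_case 0.88 [213. 180.  25.  21.] [0.476 0.394 0.034] [0.421 0.379 0.003] [0.533 0.454 0.039]
```

View pics/t0.png

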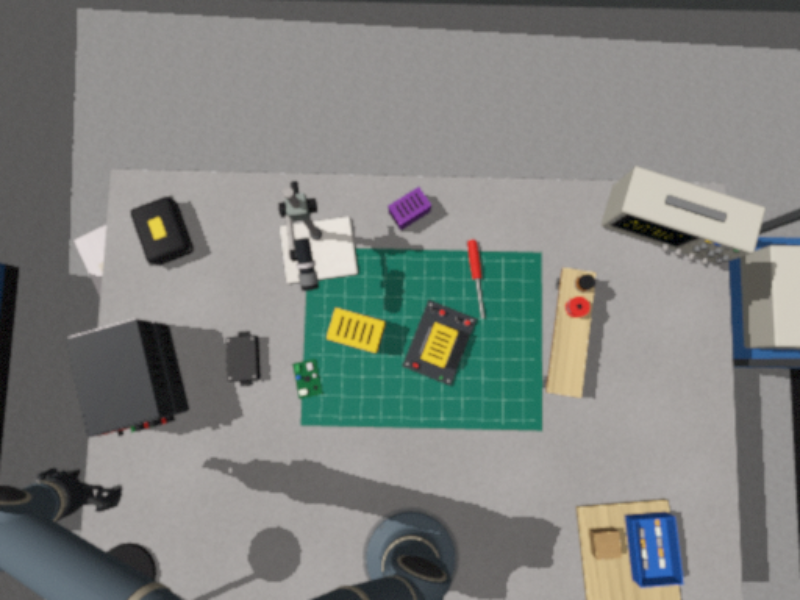

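View pics/s0.png

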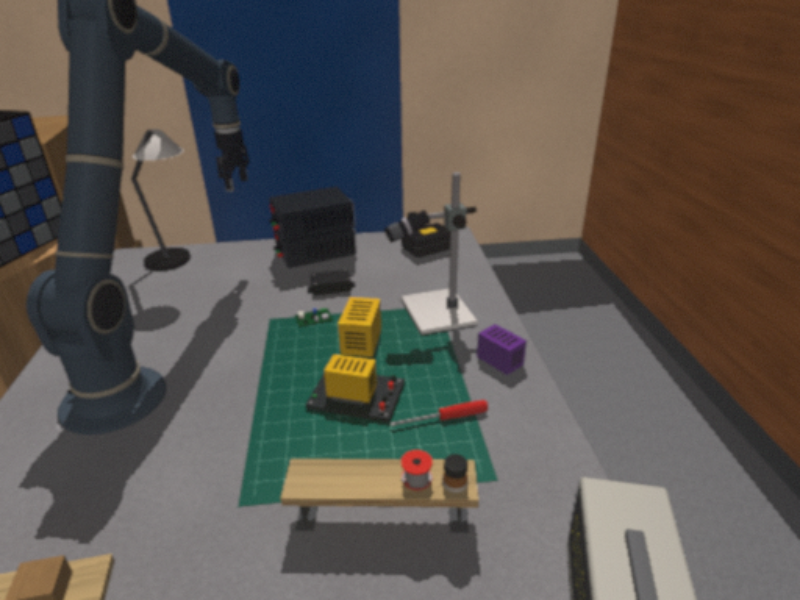

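Candidates (512×384 top-view pixels): the large yellow guard-like box on the mat at (227,211), the purple one at (264,132), and the small yellow one on the base at (281,221). I choose the last and will check it in a wrist close-up. Next I fit the poses.

```bash
cat > fit.py <<'E'
from h import *
np.set_printoptions(precision=4,suppress=True)
def rect(P):
    r=cv2.minAreaRect((P[:,:2]*1000).astype(np.float32)); c=np.array(r[0])/1000; (a,b),g=r[1],r[2]
    if a<b: a,b=b,a; g+=90
    return c,a,b,np.deg2rad((g+90)%180-90)
if __name__=='__main__':
  W=[];C=[]
  for n in['top','side']:
    p=pickle.load(open(n+'.pkl','rb')); w=cloud(p).reshape(-1,3); c=p['color'].reshape(-1,3).astype(int)
    k=~np.isnan(w[:,0]); w,c=w[k],c[k]; W.append(w);C.append(c)
    yel=(c[:,0]>140)&(c[:,1]>100)&(c[:,2]<90)
    inb=(abs(w[:,0]-.505)<.09)&(abs(w[:,1]+.055)<.075)
    g=w[yel&inb&(w[:,2]>.072)]; print(n,'guard top',len(g),rect(g),np.median(g[:,2]))
    b=w[inb|((abs(w[:,0]-.52)<.13)&(abs(w[:,1]+.06)<.11))&(c.max(1)[:]<90)]; b=b[(b[:,2]>.008)&(b[:,2]<.04)]; print('base',len(b),rect(b))
    l=w[(abs(w[:,0]-.54)<.2)&(abs(w[:,1]+.36)<.08)&(abs(w[:,2]-.09)<.007)]; print('ledge',len(l),rect(l),np.median(l[:,2]))
    pl=w[(abs(w[:,0]-.74)<.14)&(abs(w[:,1]-.24)<.14)&(abs(w[:,2]-.014)<.006)&(c.min(1)>140)]; print('plate',len(pl),rect(pl),np.median(pl[:,2]))
    br=w[(abs(w[:,0]-.665)<.07)&(abs(w[:,1]-.235)<.04)&(abs(w[:,2]-.26)<.05)]; print('barrel',len(br),br.min(0),br.max(0))
    m=br.mean(0);u,s,v=np.linalg.svd(br-m); print(m,v[0],s)
    po=w[(abs(w[:,0]-.78)<.06)&(abs(w[:,1]-.24)<.06)&(w[:,2]>.29)]; print('post',len(po),np.median(po,0),po.max(0))
    rd=w[(c[:,0]>130)&(c[:,1]<70)&(c[:,2]<70)&(abs(w[:,0]-.52)<.11)&(abs(w[:,1]+.06)<.11)]; print('red',rd)
E
python3 fit.py
```

```text
top guard top 386 (array([ 0.5071, -0.0547]), 91.57640838623047, 57.64789581298828, np.float64(-0.36684032014627277)) 0.08082645733411487
base 1072 (array([ 0.5057, -0.0544]), 200.78121948242188, 163.7675018310547, np.float64(-0.3498440260693871))
ledge 1504 (array([ 0.5454, -0.3662]), 300.3818664550781, 83.35527801513672, np.float64(-0.12769497900182786)) 0.0896427791259119
plate 1122 (array([0.7519, 0.2757]), 223.1948699951172, 174.08255004882812, np.float64(-1.4008082857327657)) 0.01360404251356162
barrel 457 [0.6086 0.212  0.2404] [0.7347 0.2744 0.2899]
[0.6672 0.2414 0.2682] [-0.9265 -0.3052 -0.2202] [0.7358 0.2624 0.1414]
post 133 [0.7774 0.2538 0.3181] [0.8037 0.2757 0.3752]
red [[ 0.5986 -0.0637  0.0112]
 [ 0.5989 -0.0679  0.0084]
 [ 0.5941 -0.0596  0.0159]
 [ 0.5931 -0.0627  0.0277]
 [ 0.5931 -0.0665  0.0292]
 [ 0.5948 -0.0716  0.0112]
 [ 0.5889 -0.0625  0.0316]
 [ 0.5891 -0.0665  0.03  ]
 [ 0.5903 -0.0712  0.0177]
 [ 0.5723 -0.1302  0.0151]
 [ 0.5673 -0.1286  0.0295]
 [ 0.5687 -0.1345  0.0121]
 [ 0.5633 -0.1285  0.0315]
 [ 0.5646 -0.1344  0.0136]
 [ 0.4647  0.0004  0.0199]

[... 561 characters left out ...]
93277322)) 0.09060769939741686
plate 714 (array([0.7493, 0.2476]), 183.87393188476562, 149.55084228515625, np.float64(-1.4117403789152159)) 0.014933492304186169
barrel 312 [0.6151 0.205  0.2215] [0.7324 0.27   0.2897]
[0.6699 0.226  0.2618] [-0.9151 -0.2516 -0.3151] [0.5749 0.1989 0.147 ]
post 146 [0.7866 0.2484 0.324 ] [0.8072 0.2687 0.3725]
red [[ 0.5913 -0.0665  0.036 ]
 [ 0.5948 -0.0643  0.0339]
 [ 0.591  -0.0694  0.0343]
 [ 0.5944 -0.0681  0.0329]
 [ 0.5974 -0.0712  0.035 ]
 [ 0.5909 -0.0687  0.0296]
 [ 0.5942 -0.0684  0.0289]
 [ 0.5664 -0.1287  0.0329]
 [ 0.5694 -0.1304  0.034 ]
 [ 0.5727 -0.1272  0.0309]
 [ 0.5661 -0.1315  0.0313]
 [ 0.5691 -0.1346  0.0337]
 [ 0.5722 -0.1334  0.0323]]
```

Emit:
{"api": "apply_moves", "payload": {"plan": [[8.54,-2.5,-2.84,0,0],[8.54,-2.5,-2.84,0,0],[8.54,-2.5,-2.84,0,0],[8.54,-2.5,-2.84,0,0],[8.54,-2.5,-2.84,0,0],[8.54,-2.5,-2.84,0,0],[8.54,-2.5,-2.84,0,0],[8.54,-2.5,-2.84,0,0],[8.54,-2.5,-2.84,0,0],[8.54,-2.5,-2.84,0,0]]}}

```text
time: 2.03
ee_pos: [0.3612, 0.2902, 0.2426]
eef_rot: [0.16, 0.987, 0.0, 0.0]
contact_force: [1.6, 0.3, -0.2]
width: 0.0852
gripper_force: 0.0
```

Emit:
{"api": "apply_moves", "payload": {"plan": [[8.54,-2.5,-2.84,0,0],[8.54,-2.5,-2.84,0,0],[8.54,-2.5,-2.84,0,0],[8.54,-2.5,-2.84,0,0],[8.54,-2.5,-2.84,0,0],[8.54,-2.5,-2.84,0,0],[8.54,-2.5,-2.84,0,0],[8.54,-2.5,-2.84,0,0],[8.54,-2.5,-2.84,0,0],[8.54,0,0,0,0]]}}

```text
time: 2.87
ee_pos: [0.4954, -0.0297, 0.2431]
eef_rot: [0.166, 0.986, -0.002, 0.002]
contact_force: [-0.2, -0.6, -0.6]
width: 0.0855
gripper_force: 0.0
```

```bash
python3 - <<'E'
from fit import *
p=shot('wrist'); print(np.array(p['hand_eye'])); print(p['twc'],p['Rwc'][:,2],p['fx'],arm.state()['ee_pos'])
save(p,'w0.png'); pickle.dump(p,open('w0.pkl','wb'))
w=cloud(p);c=p['color'].astype(int)
yel=(c[...,0]>140)&(c[...,1]>100)&(c[...,2]<90)
g=w[yel&(w[...,2]>.07)&(abs(w[...,0]-.51)<.1)&(abs(w[...,1]+.055)<.08)]; print(len(g),rect(g),np.median(g[:,2]))
E
```

```text
[[ 0.0002 -0.9644 -0.2643  0.0655]
 [ 1.      0.      0.0006  0.0006]
 [-0.0006 -0.2643  0.9644 -0.1311]
 [ 0.      0.      0.      1.    ]]
[ 0.4333 -0.0073  0.3739] [ 0.2532 -0.0896 -0.9632] 266.26396994330116 [ 0.4943 -0.0259  0.2427]
3306 (array([ 0.5089, -0.0615]), 92.18473052978516, 69.96580505371094, np.float64(-0.35466581238103)) 0.08051659134682512
```

View pics/w0.png

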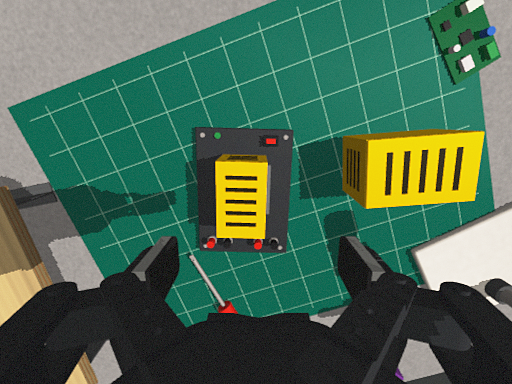

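The wrist view shows the small yellow guard on the dark base at (241,198), with the terminals at its far end. The larger yellow box at (415,170) is the decoy. The choice is confirmed.

```bash
cat >> h.py <<'E'
def delta(target,head=None):
    "tool-frame shift in cm to reach world target; head = wanted heading of tool y"
    s=arm.state(); Rt=R.from_quat(s['eef_rot']).as_matrix()
    d=Rt.T@(np.array(target)-s['ee_pos'])*100; h=np.arctan2(Rt[1,1],Rt[0,1])
    t=None if head is None else -(((head-h)+np.pi)%(2*np.pi)-np.pi)
    print('t',round(s['time'],2),'pos',np.round(s['ee_pos'],4),'tooly head',round(h,4),'shift cm',np.round(d,2),'turn',t)
    if t is not None:
        c,n=np.cos(t),np.sin(t); print('shift if turned first',np.round([c*d[0]+n*d[1],-n*d[0]+c*d[1],d[2]],2))
E
python3 - <<'E'
from fit import *
p=pickle.load(open('w0.pkl','rb')); w=cloud(p);c=p['color'].astype(int)
yel=(c[...,0]>140)&(c[...,1]>100)&(c[...,2]<90)
g=w[yel&(abs(w[...,2]-.081)<.0035)&(abs(w[...,0]-.51)<.1)&(abs(w[...,1]+.055)<.08)]; print(len(g),rect(g),np.median(g[:,2]))
c,a,b,y=rect(g)
p=pickle.load(open('top.pkl','rb'))
delta([c[0],c[1],.055],y+np.pi/2)
# base fit in wrist: dark pixels at z~.014
p=pickle.load(open('w0.pkl','rb'));cc=p['color'].astype(int)
b=w[(cc.max(2)<95)&(abs(w[...,2]-.014)<.004)&(abs(w[...,0]-.52)<.13)&(abs(w[...,1]+.07)<.12)]; print('base',rect(b))
wh=w[(cc.min(2)>130)&(w[...,2]<.03)&(w[...,2]>.01)&(abs(w[...,0]-.52)<.13)&(abs(w[...,1]+.07)<.12)]; print(len(wh))
E
```

```text
3263 (array([ 0.511 , -0.0558]), 92.15665435791016, 57.74733352661133, np.float64(-0.3545202706274572)) 0.08052542012598218
t 2.92 pos [ 0.4943 -0.0259  0.2427] tooly head 1.241 shift cm [-2.51 -2.27 18.77] turn 0.024689192791667924
shift if turned first [-2.57 -2.21 18.77]
base (array([ 0.52  , -0.0596]), 179.9834442138672, 130.22372436523438, np.float64(-0.35982795067998513))
208
```

Emit:
{"api": "apply_moves", "payload": {"plan": [[8.54,-1.3,-1.1,2,0.022],[8.54,-1.27,-1.11,2,0],[8.54,0,0,3.7,0],[8.54,0,0,3.7,0],[8.54,0,0,3.7,0],[8.54,0,0,2.0,0],[8.54,0,0,1.7,0],[8.54,0,0,0,0]]}}

```text
time: 3.58
ee_pos: [0.5078, -0.0492, 0.0511]
eef_rot: [0.17, 0.985, -0.0, -0.004]
contact_force: [-0.2, 0.0, 0.5]
width: 0.0857
gripper_force: 0.0
```

Emit:
{"api": "apply_moves", "payload": {"plan": [[5,0,0,0,0],[5,0,0,0,0],[5,0,0,0,0],[5,0,0,0,0],[5,0,0,0,0],[5,0,0,0,0]], "newtons": 25}}

```text
time: 4.08
ee_pos: [0.5097, -0.0554, 0.0561]
eef_rot: [0.173, 0.985, -0.002, 0.001]
contact_force: [-3.6, -11.0, 2.8]
width: 0.058
gripper_force: 27.9
```

Emit:
{"api": "apply_moves", "payload": {"plan": [[5,0,0,-1.5,0],[5,0,0,-3,0],[5,0,0,-4,0],[5,0,0,-4,0],[5,0,0,-4,0],[5,0,-2,-2,0],[5,0,-3.5,0,-0.1],[5,0,-3.5,0,-0.1],[5,0,-3.5,0,0],[5,0,0,0,0]], "newtons": 30}}

```text
time: 4.92
ee_pos: [0.4765, -0.179, 0.2419]
eef_rot: [0.077, 0.997, -0.002, 0.002]
contact_force: [0.0, -0.5, -0.6]
width: 0.0575
gripper_force: 34.3
```

```bash
python3 - <<'E'
from fit import *
p=shot('wrist'); save(p,'w1.png'); w=cloud(p); cc=p['color'].astype(int)
ws=[('w',w,p)]
for n in['top']:
    q=shot(n); ws.append((n,cloud(q),q))
for n,w,p in ws:
    c=p['color'].astype(int); plain=(c[...,0]-c[...,2]>20)
    l=w[(abs(w[...,2]-.0905)<.004)&(abs(w[...,0]-.54)<.2)&(abs(w[...,1]+.37)<.08)&plain]; print(n,len(l),rect(l),np.median(l[:,2]))
# module now exposed
c=ws[0][2]['color']; 
c0=ws[1][1]; k=c0[(abs(c0[...,0]-.5125)<.06)&(abs(c0[...,1]+.0568)<.05)&(abs(c0[...,2]-.066)<.006)]; print('module top',len(k),rect(k),np.median(k[:,2]))
delta([.4875,-.360,.20],-.135+np.pi/2)
E
```

```text
w 10623 (array([ 0.5481, -0.3674]), 298.547119140625, 81.42481231689453, np.float64(-0.13468591002134037)) 0.08944250571845302
top 958 (array([ 0.5449, -0.3669]), 299.9124450683594, 81.05126953125, np.float64(-0.11929203997235535)) 0.09002847443987616
module top 101 (array([ 0.5072, -0.0557]), 59.81109619140625, 37.52708435058594, np.float64(-0.3543666062325596)) 0.06323901498615592
t 5.02 pos [ 0.4782 -0.1728  0.2409] tooly head 1.423 shift cm [ -3.67 -18.38   4.09] turn -0.012783182706715301
shift if turned first [ -3.43 -18.42   4.09]
```

View pics/w1.png

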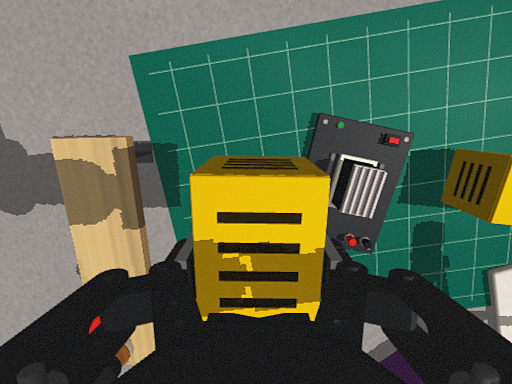

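Emit:
{"api": "apply_moves", "payload": {"plan": [[5,-0.7,-3.66,0.8,-0.013],[5,-0.7,-3.66,0.8,0],[5,-0.7,-3.66,0.8,0],[5,-0.7,-3.66,0.8,0],[5,-0.7,-3.66,0.8,0],[5,0,0,2.5,0],[5,0,0,2,0],[5,0,0,0,0],[5,0,0,0,0]]}}

```text
time: 5.77
ee_pos: [0.4895, -0.3555, 0.154]
eef_rot: [0.064, 0.998, 0.001, -0.001]
contact_force: [0.6, -0.1, -0.2]
width: 0.0575
gripper_force: 34.2
```

```bash
python3 - <<'E'
from fit import *
delta([.4875,-.3595,.132],-.133+np.pi/2)
p=shot('side'); w=cloud(p); c=p['color'].astype(int)
yel=(c[...,0]>140)&(c[...,1]>100)&(c[...,2]<90)
g=w[yel&(abs(w[...,0]-.49)<.1)&(abs(w[...,1]+.36)<.09)&(w[...,2]>.1)];print(len(g),rect(g),np.percentile(g[:,2],[1,50,99]))
E
```

```text
t 5.77 pos [ 0.4895 -0.3555  0.154 ] tooly head 1.4423 shift cm [ 0.15 -0.42  2.19] turn 0.004540253208237033
shift if turned first [ 0.14 -0.42  2.19]
384 (array([ 0.4925, -0.3564]), 92.84251403808594, 60.73086166381836, np.float64(-0.14334784146682308)) [0.1702 0.1795 0.1822]
```

Emit:
{"api": "apply_moves", "payload": {"plan": [[5,0.14,-0.4,1.0,0],[5,0,0,0.7,0],[5,0,0,0.3,0],[5,0,0,0.2,0],[5,0,0,0.1,0],[5,0,0,0,0],[5,0,0,0,0]]}}

```text
time: 6.4
ee_pos: [0.487, -0.361, 0.1321]
eef_rot: [0.065, 0.998, 0.0, 0.0]
contact_force: [-2.3, 2.7, 5.9]
width: 0.0578
gripper_force: 35.0
```

Contact shows 6 N upward, so the guard is standing on the ledge. I release it.

Emit:
{"api": "apply_moves", "payload": {"plan": [[6.5,0,0,0,0],[8.54,0,0,0,0],[8.54,0,0,0,0],[8.54,0,0,0,0],[8.54,0,0,0,0],[8.54,0,0,-1,0],[8.54,0,0,-3,0],[8.54,0,0,-4,0],[8.54,0,3,-2,0],[8.54,0,3,0,0]]}}

```text
time: 7.23
ee_pos: [0.4964, -0.3054, 0.2375]
eef_rot: [0.068, 0.998, -0.003, 0.005]
contact_force: [1.2, 0.4, -0.1]
width: 0.0857
gripper_force: 0.0
```

```bash
python3 - <<'E'
from fit import *
p=shot('top'); w=cloud(p); c=p['color'].astype(int)
yel=(c[...,0]>140)&(c[...,1]>100)&(c[...,2]<90)
g=w[yel&(abs(w[...,0]-.49)<.1)&(abs(w[...,1]+.36)<.09)&(w[...,2]>.15)];print('guard',len(g),rect(g),np.percentile(g[:,2],[1,50,99]))
for l in['flux_jar','solder_reel']:
  for d in arm.regions_of(p,l)[:1]:
    q=w[d['mask']]; print(l,d['conf'],np.nanmedian(q,0))
k=w[(abs(w[...,0]-.5125)<.06)&(abs(w[...,1]+.0568)<.05)&(abs(w[...,2]-.065)<.006)]; print('module',len(k),rect(k),np.median(k[:,2]))
delta([.5120,-.0568,.20],-.358+np.pi/2)
# camera barrel, top and side clouds together
W=[w.reshape(-1,3)]; q=shot('side'); W.append(cloud(q).reshape(-1,3)); W=np.vstack(W)
np.save('cw.npy',W)
pickle.dump(q,open('side1.pkl','wb'))
h=q['color'][100:200,200:330]; t=p['color'][120:200,160:260]
cv2.imwrite('pics/cam.png',cv2.cvtColor(np.vstack([cv2.resize(h,(520,400)),cv2.resize(t,(520,200*2))[:200*2]])[:600*2],cv2.COLOR_RGB2BGR)[:600])
E
```

```text
guard 45 (array([ 0.485 , -0.3062]), 86.9525375366211, 70.3635482788086, np.float64(0.0991892683524331)) [0.1506 0.1568 0.3727]
flux_jar 0.69 [0.4199 0.2673 0.0047]
module 125 (array([ 0.5077, -0.0556]), 60.6746711730957, 38.22299575805664, np.float64(-0.3633152269693894)) 0.06305053076780953
t 7.38 pos [ 0.496  -0.2992  0.2324] tooly head 1.4449 shift cm [ 1.46 24.24  3.26] turn 0.23208283950432174
shift if turned first [ 7.   23.25  3.26]
```

Emit:
{"api": "apply_moves", "payload": {"plan": [[8.54,-0.55,3.7,-1.6,0],[8.54,-0.55,3.7,-1.6,0],[8.54,-0.55,3.7,-1.6,0],[8.54,-0.55,3.7,-1.6,0],[8.54,-0.55,3.7,-1.6,0],[8.54,-0.55,3.7,-1.6,0],[8.54,-0.55,3.7,-1.6,0],[8.54,-0.55,3.7,-1.6,0],[8.54,-0.55,3.7,-1.6,0],[8.54,0,0,0,0]]}}

```text
time: 8.27
ee_pos: [0.5901, 0.0306, 0.3776]
eef_rot: [0.06, 0.998, 0.002, 0.002]
contact_force: [-0.0, 1.2, -0.7]
width: 0.0857
gripper_force: 0.0
```

```bash
python3 - <<'E'
from fit import *
s=arm.state();print(s['ee_pos'])
p=shot('wrist'); pickle.dump(p,open('w2.pkl','wb')); w=cloud(p)
save(p,'w2.png')
for d in arm.regions_of(p,'lens'):
    q=w[d['mask']]; print('lens',d['conf'],d['extent'],np.nanmedian(q,0),np.nanpercentile(q,[2,98],axis=0))
p=shot('top'); w=cloud(p); c=p['color'].astype(int); pickle.dump(p,open('top2.pkl','wb'))
yel=(c[...,0]>140)&(c[...,1]>100)&(c[...,2]<90)
g=w[yel&(abs(w[...,0]-.49)<.1)&(abs(w[...,1]+.36)<.09)&(w[...,2]>.15)];print('guard',len(g),rect(g) if len(g) else 0)
for l in['flux_jar','solder_reel']:
  for d in arm.regions_of(p,l)[:1]:
    q=w[d['mask']]; print(l,d['conf'],np.nanmedian(q,0))
E
```

```text
[0.5901 0.0306 0.3776]
lens 0.63 [464.4, 241.1, 73.6, 112.1] [0.6608 0.2297 0.2653] [[0.6155 0.2127 0.2387]
 [0.7084 0.2548 0.2864]]
guard 315 (array([ 0.4854, -0.3595]), 91.2834243774414, 57.732627868652344, np.float64(-0.14323931765240236))
flux_jar 0.41 [ 0.6564 -0.3834  0.1317]
solder_reel 0.7 [ 0.6016 -0.3697  0.1245]
```

View pics/w2.png

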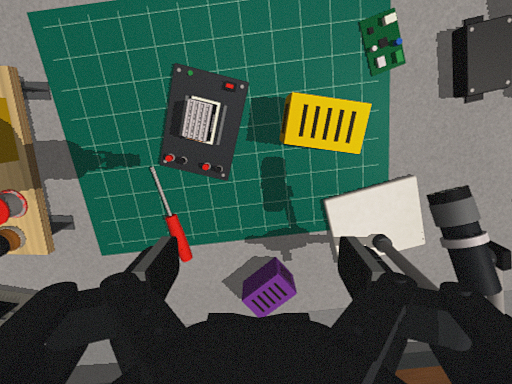

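The picture shows the barrel at (450,190)–(490,290) with its nose at the top, the empty-guard base at (205,120), and the guard already on the ledge at the left edge. Now I fit the barrel cylinder.

```bash
cat > cyl.py <<'E'
from fit import *
from scipy.optimize import least_squares
def run(ws,verb=1):
    P=[]
    for f in ws:
        p=pickle.load(open(f+'.pkl','rb')); w=cloud(p).reshape(-1,3)
        k=(w[:,0]>.59)&(w[:,0]<.73)&(abs(w[:,1]-.238)<.05)&(w[:,2]>.2)&(w[:,2]<.32); P.append(w[k])
    P=np.vstack(P)
    def ax(v): 
        y,t=v[:2]; return np.array([np.cos(y)*np.cos(t),np.sin(y)*np.cos(t),np.sin(t)])
    def f(v,Q=None):
        Q=P if Q is None else Q
        a=ax(v); yv=np.array([-np.sin(v[0]),np.cos(v[0]),0]); zv=np.cross(a,yv)
        d=Q-np.array([.66,.235,.255]); return np.hypot(d@yv-v[2],d@zv-v[3])-.020
    best=None
    for t0 in(.15,.3,.45):
        r=least_squares(f,[.2,t0,0,0],loss='soft_l1',f_scale=.0015)
        if best is None or r.cost<best.cost: best=r
    v=best.x; a=ax(v); yv=np.array([-np.sin(v[0]),np.cos(v[0]),0]); zv=np.cross(a,yv)
    c=np.array([.66,.235,.255])+yv*v[2]+zv*v[3]; res=f(v); s=(P-c)@a
    k=abs(res)<.004; 
    print(ws,len(P),k.sum(),'yaw',v[0],'pitch',v[1],'rms in',res[k].std(),'front s',np.percentile(s[k],[0,1,2,5,98]))
    if verb:
        for lo in np.arange(-.07,.07,.01):
            j=(s>lo)&(s<lo+.01); print(round(lo,3),j.sum(),np.round(np.median(res[j]) if j.any() else 0,4),end=' | ')
        print()
    return a,c,v
if __name__=='__main__':
    pickle.dump(pickle.load(open('top2.pkl','rb')),open('top2.pkl','wb'))
    for ws in(['w2'],['top2'],['side1'],['top'],['side'],['w2','top2','side1']):
        a,c,v=run(ws,ws==['w2'] or len(ws)==3); print(a,c)
E
python3 cyl.py
```

```text
['w2'] 5072 4766 yaw 0.20142618136725168 pitch 0.32899455436042935 rms in 0.001503726494280162 front s [-0.0461 -0.045  -0.044  -0.0407  0.058 ]
-0.07 0 0 | -0.06 0 0 | -0.05 328 -0.001 | -0.04 451 -0.0002 | -0.03 460 0.0006 | -0.02 433 0.0008 | -0.01 392 -0.0017 | 0.0 539 0.0019 | 0.01 394 -0.0006 | 0.02 640 -0.0002 | 0.03 587 -0.0 | 0.04 497 0.0002 | 0.05 299 0.0002 | 0.06 25 -0.0004 | 0.07 27 -0.0004 | 
[0.9272 0.1893 0.3231] [0.661  0.2382 0.2504]
['top2'] 449 385 yaw 0.1904509933419961 pitch 0.32338556267196117 rms in 0.0018878857724805684 front s [-0.0487 -0.0481 -0.0466 -0.0436  0.0619]
[0.931  0.1795 0.3178] [0.6605 0.2387 0.2515]
['side1'] 308 260 yaw 0.20317113407333345 pitch 0.36564053690134 rms in 0.0018879409748113294 front s [-0.0445 -0.0432 -0.0424 -0.0397  0.0601]
[0.9147 0.1884 0.3575] [0.6608 0.2371 0.2519]
['top'] 450 380 yaw 0.19127813512737726 pitch 0.31610310510214423 rms in 0.0018596501868952118 front s [-0.0487 -0.0481 -0.0475 -0.0441  0.0675]
[0.9331 0.1807 0.3109] [0.6605 0.2388 0.2513]
['side'] 308 273 yaw 0.20676538535165906 pitch 0.35964701887458556 rms in 0.001958207312040505 front s [-0.0436 -0.0434 -0.0423 -0.0395  0.0613]
[0.9161 0.1922 0.3519] [0.6608 0.2368 0.252 ]
['w2', 'top2', 'side1'] 5829 5396 yaw 0.2005227348408687 pitch 0.32934492178584357 rms in 0.0015762006829191755 front s [-0.0486 -0.0451 -0.0442 -0.0408  0.0583]
-0.07 0 0 | -0.06 0 0 | -0.05 379 -0.001 | -0.04 512 -0.0002 | -0.03 526 0.0006 | -0.02 500 0.0008 | -0.01 446 -0.0017 | 0.0 607 0.0018 | 0.01 457 -0.0007 | 0.02 715 -0.0003 | 0.03 660 -0.0 | 0.04 574 0.0002 | 0.05 370 0.0002 | 0.06 46 -0.0005 | 0.07 37 -0.0005 | 
[0.9273 0.1885 0.3234] [0.6609 0.2381 0.2505]
```

Emit:
{"api": "apply_moves", "payload": {"plan": [[8.54,1.68,-2.4,2.5,0],[8.54,1.68,-2.4,2.5,0],[8.54,1.68,-2.4,2.5,0],[8.54,1.68,-2.4,2.5,0],[8.54,0,0,3.5,0.12],[8.54,0,0,3.5,0.119],[8.54,0,0,3.5,0],[8.54,0,0,1,0],[8.54,0,0,0,0],[8.54,0,0,0,0]]}}

```text
time: 9.35
ee_pos: [0.5084, -0.0656, 0.1609]
eef_rot: [0.185, 0.983, -0.0, 0.0]
contact_force: [0.6, -0.1, 0.0]
width: 0.0851
gripper_force: 0.0
```

```bash
python3 - <<'E'
from fit import *
p=shot('wrist'); pickle.dump(p,open('w3.pkl','wb')); w=cloud(p); 
k=w[(abs(w[...,0]-.5125)<.055)&(abs(w[...,1]+.0568)<.05)&(abs(w[...,2]-.064)<.005)]; print('module',len(k),rect(k),np.median(k[:,2]),np.percentile(k[:,2],[5,95]))
delta([.5120,-.0568,.038],-.358+np.pi/2)
E
```

```text
module 1992 (array([ 0.5122, -0.057 ]), 59.93314743041992, 37.98324203491211, np.float64(-0.3613771114860842)) 0.06459411293088091 [0.0591 0.0664]
t 9.4 pos [ 0.5093 -0.0653  0.1619] tooly head 1.2 shift cm [ 0.09  0.88 12.39] turn -0.01282113887518399
shift if turned first [ 0.08  0.88 12.39]
```

Emit:
{"api": "apply_moves", "payload": {"plan": [[8.54,0.05,0.85,2.5,-0.01],[8.54,0,0,3.5,0],[8.54,0,0,3.0,0],[8.54,0,0,2,0],[8.54,0,0,1.4,0],[8.54,0,0,0,0],[8.54,0,0,0,0]]}}

```text
time: 9.98
ee_pos: [0.5122, -0.0566, 0.0376]
eef_rot: [0.179, 0.984, 0.0, 0.001]
contact_force: [0.6, -0.8, 0.0]
width: 0.0852
gripper_force: 0.0
```

```bash
python3 - <<'E'
from fit import *
delta([.5122,-.0570,.038],-.361+np.pi/2)
E
```

```text
t 9.98 pos [ 0.5122 -0.0566  0.0376] tooly head 1.211 shift cm [-0.02 -0.04 -0.04] turn 0.00116895610358414
shift if turned first [-0.02 -0.04 -0.04]
```

Emit:
{"api": "apply_moves", "payload": {"plan": [[3,0,0,0,0],[3,0,0,0,0],[3,0,0,0,0],[3,0,0,0,0],[3,0,0,0,0],[3,0,0,0,0],[3,0,0,0,0],[3,0,0,0,0]], "newtons": 40}}

```text
time: 10.65
ee_pos: [0.5115, -0.0564, 0.0374]
eef_rot: [0.179, 0.984, 0.0, 0.001]
contact_force: [-0.6, -0.4, 6.7]
width: 0.0375
gripper_force: 41.5
```

Emit:
{"api": "apply_moves", "payload": {"plan": [[3,0,0,-0.5,0],[3,0,0,-1,0],[3,0,0,-2,0],[3,0,0,-3.5,0],[3,0,0,-3.5,0],[3,0,0,-3.5,0],[3,0,0,-2,0],[3,0,0,0,0],[3,0,0,0,0]]}}

```text
time: 11.4
ee_pos: [0.5108, -0.0562, 0.1974]
eef_rot: [0.179, 0.984, 0.001, 0.001]
contact_force: [-0.2, -0.6, -2.4]
width: 0.0375
gripper_force: 40.9
```

```bash
cat > top.py <<'E'
from fit import *
def mod(f=None):
    s=arm.state(); p=shot('wrist')
    if f: save(p,f); pickle.dump(p,open(f[:-4]+'.pkl','wb'))
    w=cloud(p); Rt=R.from_quat(s['eef_rot']).as_matrix()
    q=(w-np.array(s['ee_pos']))@Rt   # tool coords
    m=(abs(q[...,1])<.0165)&(q[...,0]>-.045)&(q[...,0]<.05)&(q[...,2]>-.062)&(q[...,2]<.02)
    T=q[m]
    # upper envelope (fin tops) per x bin
    X=[];Z=[]
    for lo in np.arange(-.04,.05,.002):
        b=T[(T[:,0]>=lo)&(T[:,0]<lo+.002)]
        if len(b)>8: X.append(lo+.001); Z.append(np.percentile(b[:,2],25)); print(int(lo*1000),len(b),round(Z[-1]*1000,1),end=' | ')
    print(); return np.array(X),np.array(Z),q,p
if __name__=='__main__':
    import sys
    X,Z,q,p=mod(sys.argv[1]); print(arm.state()['ee_pos'])
E
python3 top.py w4.png; python3 -c "
from h import *
delta([.374,-.344,.14],-.133+np.pi/2)"
```

```text
-25 56 -21.7 | -23 139 -21.9 | -21 163 -22.0 | -19 219 -23.1 | -17 253 -27.7 | -15 257 -27.8 | -13 269 -27.7 | -11 272 -27.9 | -9 270 -27.6 | -7 279 -27.8 | -5 275 -27.6 | -3 279 -27.7 | -1 273 -27.7 | 0 294 -27.8 | 2 304 -27.6 | 4 296 -27.7 | 6 314 -28.1 | 8 386 -29.2 | 10 318 -27.9 | 12 318 -27.7 | 14 469 -57.2 | 16 337 -27.8 | 18 312 -27.8 | 20 341 -27.9 | 22 336 -27.9 | 24 339 -27.8 | 26 433 -27.4 | 28 1158 -20.6 | 30 695 -12.3 | 
[ 0.5098 -0.0561  0.196 ]
t 11.45 pos [ 0.5098 -0.0561  0.196 ] tooly head 1.2112 shift cm [  2.57 -31.73   5.6 ] turn -0.22664434982116344
shift if turned first [  9.64 -30.34   5.6 ]
```

View pics/w4.png

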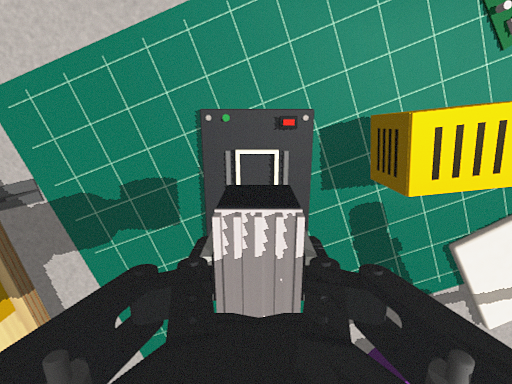

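The module came out level, its fins showing at (258,260) and the empty socket behind. The fins' top is 27.8 mm above the TCP, as planned. The moves cannot tilt the tool, so I tilt the module in the grip by pressing its +x underside on the free end of the ledge.

Emit:
{"api": "apply_moves", "payload": {"plan": [[3,0.32,-3.96,0,0],[3,0.32,-3.96,0,0],[3,0.32,-3.96,0,0],[3,0.32,-3.96,0,0],[3,0.32,-3.96,0,0],[3,0.32,-3.96,0,0],[3,0.32,-3.96,0,0],[3,0.32,-3.96,0,0],[3,0,0,1.5,-0.12],[3,0,0,1.5,-0.107]]}}

```text
time: 12.28
ee_pos: [0.3726, -0.3461, 0.1648]
eef_rot: [0.067, 0.998, -0.0, -0.001]
contact_force: [0.5, 1.0, -3.0]
width: 0.0375
gripper_force: 41.3
```

Emit:
{"api": "apply_moves", "payload": {"plan": [[3,0,0,1,0],[3,0,0,0,0],[3,0,0,0,0]]}}

```text
time: 12.53
ee_pos: [0.3746, -0.3429, 0.1549]
eef_rot: [0.067, 0.998, 0.001, -0.002]
contact_force: [-0.4, -0.6, -1.9]
width: 0.0375
gripper_force: 41.2
```

```bash
python3 top.py w5.png; python3 - <<'E'
from fit import *
delta([.3736,-.3438,.135],-.133+np.pi/2)
p=pickle.load(open('w5.pkl','rb')); w=cloud(p)
for pp in (p,shot('top')):
  w=cloud(pp); c=pp['color'].astype(int); k=w[(abs(w[...,2]-.09)<.004)&(abs(w[...,0]-.42)<.05)&(abs(w[...,1]+.355)<.045)]
  x=(k[:,0]-.547)*.9912-(k[:,1]+.367)*.1326; print('ledge end x in ledge frame',np.percentile(x,[0.5,1,3,50]),len(k))
E
```

```text
-25 55 -21.8 | -23 152 -21.8 | -21 168 -22.3 | -19 232 -23.5 | -17 248 -27.7 | -15 270 -27.7 | -13 266 -27.8 | -11 266 -27.6 | -9 267 -27.7 | -7 273 -27.8 | -5 300 -27.8 | -3 257 -27.8 | -1 300 -27.7 | 0 278 -27.8 | 2 290 -27.7 | 4 305 -27.6 | 6 323 -28.1 | 8 381 -28.6 | 10 315 -27.9 | 12 324 -27.8 | 14 465 -57.5 | 16 337 -27.9 | 18 323 -27.9 | 20 326 -27.7 | 22 342 -27.9 | 24 351 -27.8 | 26 451 -27.1 | 28 1500 -19.5 | 30 299 -13.7 | 
[ 0.3752 -0.3434  0.1558]
t 12.58 pos [ 0.3752 -0.3434  0.1558] tooly head 1.4371 shift cm [ 0.15 -0.07  2.08] turn -0.0007356740576796028
shift if turned first [ 0.15 -0.07  2.08]
ledge end x in ledge frame [-0.0924 -0.0923 -0.092  -0.0877] 47
ledge end x in ledge frame [-0.1507 -0.1502 -0.1478 -0.1249] 230
```

Emit:
{"api": "apply_moves", "payload": {"plan": [[3,0.15,0,2.0,0],[3,0,0,1.6,0],[3,0,0,0.3,0],[3,0,0,0.2,0],[3,0,0,0.2,0],[3,0,0,0.2,0],[3,0,0,0.2,0],[3,0,0,0,0]], "newtons": 20}}

```text
time: 13.3
ee_pos: [0.3739, -0.3442, 0.1124]
eef_rot: [0.067, 0.998, 0.001, 0.001]
contact_force: [-6.8, 5.5, 19.4]
width: 0.0379
gripper_force: 43.8
```

```bash
cat > tilt.py <<'E'
from top import *
import sys
X,Z,q,p=mod(sys.argv[1] if len(sys.argv)>1 else None)
k=(X>-.014)&(X<.024)
r=np.polyfit(X[k],Z[k],1)
for _ in range(8):
    e=Z-np.polyval(r,X); kk=(abs(e)<.0012)&(X>-.016)&(X<.032); r=np.polyfit(X[kk],Z[kk],1)
print('tilt',np.arctan(r[0]),'z at 0',r[1],kk.sum(), arm.state()['ee_pos'],arm.state()['contact_force'])
E
python3 tilt.py w6.png
```

```text
-25 31 -22.6 | -23 127 -22.6 | -21 163 -22.9 | -19 205 -23.2 | -17 281 -28.2 | -15 257 -28.4 | -13 286 -28.3 | -11 248 -28.1 | -9 296 -28.2 | -7 285 -28.1 | -5 271 -28.2 | -3 296 -28.1 | -1 288 -28.0 | 0 285 -28.0 | 2 314 -27.8 | 4 307 -27.9 | 6 340 -28.2 | 8 391 -28.6 | 10 299 -27.7 | 12 331 -27.8 | 14 472 -57.1 | 16 349 -27.7 | 18 313 -27.7 | 20 352 -27.7 | 22 344 -27.7 | 24 346 -27.5 | 26 369 -27.4 | 28 1411 -20.6 | 30 410 -17.5 | 
tilt 0.017892571206334862 z at 0 -0.028062311671740958 21 [ 0.3739 -0.3442  0.1124] [-6.5815  4.0734 18.7456]
```

Emit:
{"api": "apply_moves", "payload": {"plan": [[3.7,0,0,-0.2,0],[3.7,0,0,0,0],[3.7,0,0,0,0],[3.7,0,0,0,0]], "newtons": 20}}

```text
time: 13.68
ee_pos: [0.3745, -0.3443, 0.1125]
eef_rot: [0.066, 0.998, -0.0, 0.001]
contact_force: [-1.5, 0.4, 7.6]
width: 0.0378
gripper_force: 42.3
```

```bash
python3 tilt.py | tail -1; python3 -c "
from h import *
s=arm.state();print(s['width'],s['gripper_force'],s['moment'])"
```

```text
tilt 0.01626937590017778 z at 0 -0.02803959035166329 21 [ 0.3745 -0.3443  0.1125] [-1.1719  1.733   7.6432]
0.0376756761996726 42.32639729976654 [0.28429814 0.17135551 0.02366034]
```

Emit:
{"api": "apply_moves", "payload": {"plan": [[3.7,0,0,0.2,0],[3.7,0,0,0.1,0],[3.7,0,0,0.1,0],[3.7,0,0,0.1,0],[3.7,0,0,0,0]]}}

```text
time: 14.15
ee_pos: [0.3725, -0.3441, 0.1089]
eef_rot: [0.067, 0.998, 0.001, -0.0]
contact_force: [-10.2, 6.5, 26.2]
width: 0.0377
gripper_force: 44.9
```

```bash
python3 tilt.py | tail -1; python3 -c "
from h import *
s=arm.state();print(s['width'],s['gripper_force'],s['moment'])"
```

```text
tilt 0.10912715492775682 z at 0 -0.029231610935662525 21 [ 0.3725 -0.3441  0.1089] [-10.8859   6.3115  26.4027]
0.037881378771247795 44.85289469361305 [1.27924644 1.64549789 0.09665576]
```

Emit:
{"api": "apply_moves", "payload": {"plan": [[3.7,0,0,0.1,0],[3.7,0,0,0.1,0],[3.7,0,0,0.1,0],[3.7,0,0,0.1,0],[3.7,0,0,0,0]]}}

```text
time: 14.62
ee_pos: [0.3707, -0.3439, 0.1045]
eef_rot: [0.067, 0.998, 0.002, -0.002]
contact_force: [-14.1, 6.3, 27.3]
width: 0.0377
gripper_force: 45.0
```

```bash
python3 tilt.py | tail -1; python3 -c "
from h import *
s=arm.state();print(s['width'],s['gripper_force'],s['moment'])"
```

```text
tilt 0.2199823085705196 z at 0 -0.031029371151938025 22 [ 0.3707 -0.3439  0.1045] [-13.6572   6.3086  27.442 ]
0.0377030977340234 45.0358946621418 [1.23765641 2.23094863 0.12393115]
```

Emit:
{"api": "apply_moves", "payload": {"plan": [[3.7,0,0,0.1,0],[3.7,0,0,0.1,0],[3.7,0,0,0.1,0],[3.7,0,0,0.1,0],[3.7,0,0,0,0]]}}

```text
time: 15.08
ee_pos: [0.3695, -0.3436, 0.0999]
eef_rot: [0.067, 0.998, 0.002, -0.003]
contact_force: [-15.6, 5.6, 25.0]
width: 0.0375
gripper_force: 44.5
```

```bash
python3 tilt.py | tail -1; python3 -c "
from h import *
s=arm.state();print(s['width'],s['gripper_force'],s['moment'])"
```

```text
tilt 0.3210213626853259 z at 0 -0.03328421186147953 21 [ 0.3694 -0.3436  0.0999] [-15.0398   5.9816  25.9416]
0.03778225648706992 44.54876482486725 [1.08847659 2.55625081 0.11526469]
```

Emit:
{"api": "apply_moves", "payload": {"plan": [[3.7,0,0,0.1,0],[3.7,0,0,0,0],[3.7,0,0,-0.5,0],[3.7,0,0,-1,0],[3.7,0,0,-2,0],[3.7,0,0,-3,0],[3.7,0,0,-3,0],[3.7,0,0,0,0],[3.7,0,0,0,0]], "newtons": 50}}

```text
time: 15.88
ee_pos: [0.3751, -0.3442, 0.1939]
eef_rot: [0.066, 0.998, -0.001, 0.002]
contact_force: [-0.5, 0.9, -3.3]
width: 0.0372
gripper_force: 41.3
```

```bash
python3 tilt.py w7.png
```

```text
-17 13 -32.5 | -15 161 -32.7 | -13 252 -32.3 | -11 330 -35.0 | -9 380 -37.0 | -7 394 -36.1 | -5 398 -35.5 | -3 384 -34.7 | -1 375 -34.2 | 0 398 -33.3 | 2 392 -32.6 | 4 387 -31.9 | 6 399 -31.5 | 8 486 -31.4 | 10 376 -29.8 | 12 393 -28.9 | 14 529 -56.6 | 16 390 -27.6 | 18 364 -26.9 | 20 375 -26.0 | 22 367 -25.4 | 24 368 -24.7 | 26 363 -24.0 | 28 363 -23.5 | 30 368 -22.6 | 32 373 -21.8 | 34 379 -20.9 | 
tilt 0.3451973569423188 z at 0 -0.03376529300844735 20 [ 0.3742 -0.3432  0.1924] [-0.1698  0.108  -2.8141]
```

View pics/w7.png

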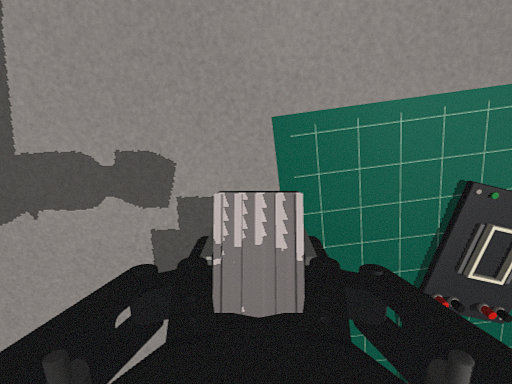

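Tilt is now 0.345 rad, with the fins leaning back as wanted (258,250). Next I refine the module pose in the tool frame and work out the approach.

```bash
cat > pose.py <<'E'
from fit import *
def face(p,s):
    "fit fin-top plane + back edge -> tilt and face centre in tool frame"
    w=cloud(p); Rt=R.from_quat(s['eef_rot']).as_matrix(); q=((w-np.array(s['ee_pos']))@Rt)
    Q=q[(abs(q[...,1])<.022)&(q[...,0]>-.006)&(q[...,0]<.045)&(q[...,2]<-.012)&(q[...,2]>-.05)]
    a=np.array([.35,0,-.0335])
    for _ in range(15):
        e=Q[:,2]-(a[0]*Q[:,0]+a[1]*Q[:,1]+a[2]); k=(abs(e)<.0012); a=np.linalg.lstsq(np.c_[Q[k,:2],np.ones(k.sum())],Q[k,2],rcond=None)[0]
    th=np.arctan(a[0]); T=Q[k]; xe=np.percentile(T[T[:,0]>.03,0],98) ; yr=np.percentile(T[:,1],[1,99])
    hist=[(i,int(((T[:,0]>i/1e3)&(T[:,0]<=(i+1)/1e3)).sum())) for i in range(31,42)]
    ze=a[0]*xe+a[2]; E=np.array([xe,yr.mean(),ze]); X=np.array([-np.cos(th),0,-np.sin(th)]);Z=np.array([np.sin(th),0,-np.cos(th)])
    f=E+.062*X-.026*Z
    print('tilt',th,'roll slope',a[1],'edge',E*1e3,'y range',yr*1e3,'face tool mm',f*1e3,hist)
    return th,f
if __name__=='__main__':
    s=arm.state(); p=shot('wrist'); th,f=face(p,s); print('q',np.round(s['q'],3))
    yaw,pit=.2005,.332
    a=np.array([np.cos(yaw)*np.cos(pit),np.sin(yaw)*np.cos(pit),np.sin(pit)])
    lens=np.array([.661,.2382,.2504])-.0455*a; foc=lens-.09*a; print('lens',lens,'focus',foc)
    h=np.array([np.cos(yaw),np.sin(yaw),0]); y=np.array([-h[1],h[0],0])
    Rg=np.c_[-h,y,[0,0,-1]]; tcp=foc-Rg@f; print('tcp target',tcp); np.save('tcp.npy',tcp)
    delta(tcp,yaw+np.pi/2); delta(tcp-.06*h+[0,0,.0],yaw+np.pi/2)
    Rt=R.from_quat(s['eef_rot']).as_matrix(); F=np.array(s['ee_pos'])+Rt@f; d=F-lens
    print('face world',F,'rel lens: along',-d@a,'y',d@y,'z',d@np.cross(a,y))
E
python3 pose.py
```

```text
tilt 0.3434794297868561 roll slope -0.0020491516426597717 edge [ 35.8088   0.5438 -21.252 ] y range [-18.3794  19.4669] face tool mm [-31.3256   0.5438 -17.6502] [(31, 85), (32, 83), (33, 90), (34, 84), (35, 79), (36, 1), (37, 0), (38, 0), (39, 0), (40, 0), (41, 0)]
q [ 0.187  0.273  0.57   2.007 -0.186  0.91   2.293]
lens [0.6188 0.2296 0.2356] focus [0.5355 0.2127 0.2062]
tcp target [0.5049 0.2059 0.1886]
t 15.98 pos [ 0.3736 -0.3428  0.1914] tooly head 1.4387 shift cm [-5.79 56.12  0.34] turn -0.3325564319715415
shift if turned first [-23.8   51.16   0.34]
t 15.98 pos [ 0.3736 -0.3428  0.1914] tooly head 1.4387 shift cm [-0.12 54.16  0.34] turn -0.3325564319715415
shift if turned first [-17.8   51.16   0.34]
face world [ 0.4053 -0.3468  0.21  ] rel lens: along 0.3147326215796743 y -0.5223502841887757 z 0.08149603296328276
```

Emit:
{"api": "apply_moves", "payload": {"plan": [[3.5,0,2.5,-1.5,0],[3.5,0,3.8,-1,0],[3.5,0,3.9,0,0],[3.5,0,3.9,0,0],[3.5,0,3.9,0,0],[3.5,0,3.9,0,0],[3.5,0,3.9,0,0],[3.5,0,3.9,0,0],[3.5,0,3.9,0,0],[3.5,0,3.9,0,0]]}}

```text
time: 16.82
ee_pos: [0.4221, 0.0299, 0.2159]
eef_rot: [0.066, 0.998, -0.0, -0.001]
contact_force: [1.7, -0.0, -2.2]
width: 0.037
gripper_force: 52.3
```

Emit:
{"api": "apply_moves", "payload": {"plan": [[3.5,0,3.9,0,0],[3.5,0,3.9,0,0],[3.5,0,3.8,0,0],[3.5,0,2.5,0,0],[3.5,0,0,0,-0.11],[3.5,0,0,0,-0.11],[3.5,0,0,0,-0.11],[3.5,0,0,0,0],[3.5,0,0,0,0],[3.5,0,0,0,0]]}}

```text
time: 17.65
ee_pos: [0.4416, 0.1675, 0.2164]
eef_rot: [-0.097, 0.995, -0.0, -0.001]
contact_force: [0.3, 0.0, -1.5]
width: 0.0376
gripper_force: 52.3
```

```bash
python3 pose.py; python3 - <<'E'
from cyl import *
for n in['top','side']:
    p=shot(n); pickle.dump(p,open(n+'3.pkl','wb'))
for n in(['top3'],['side3']): run(n,0)
p=pickle.load(open('side3.pkl','rb')); cv2.imwrite('pics/s3.png',cv2.cvtColor(cv2.resize(p['color'][90:240,160:360],(800,600),interpolation=cv2.INTER_CUBIC),cv2.COLOR_RGB2BGR))
E
```

```text
tilt 0.3434951361782305 roll slope -0.0017955867262993488 edge [ 35.8389  -0.0103 -21.2388] y range [-18.9285  18.908 ] face tool mm [-31.2956  -0.0103 -17.638 ] [(31, 82), (32, 80), (33, 88), (34, 76), (35, 81), (36, 3), (37, 0), (38, 0), (39, 0), (40, 0), (41, 0)]
q [-0.556  0.164  0.117  2.033 -0.024  0.947  1.339]
lens [0.6188 0.2296 0.2356] focus [0.5355 0.2127 0.2062]
tcp target [0.5048 0.2065 0.1886]
t 17.7 pos [0.4417 0.1675 0.2167] tooly head 1.7658 shift cm [-6.94  2.6   2.8 ] turn -0.005454844853330698
shift if turned first [-6.96  2.56  2.8 ]
t 17.7 pos [0.4417 0.1675 0.2167] tooly head 1.7658 shift cm [-0.94  2.57  2.8 ] turn -0.005454844853330698
shift if turned first [-0.96  2.56  2.8 ]
face world [0.4723 0.1735 0.2339] rel lens: along 0.14683785096911797 y -0.02580259452096923 z 0.04890497968790991
['top3'] 451 374 yaw 0.19335047008638012 pitch 0.3259695709931921 rms in 0.0018416857216048807 front s [-0.0488 -0.0481 -0.047  -0.0439  0.0677]
['side3'] 308 268 yaw 0.21316657160278568 pitch 0.3557214689421202 rms in 0.0019906797869271675 front s [-0.0442 -0.0434 -0.0421 -0.0394  0.0612]
```

View pics/s3.png

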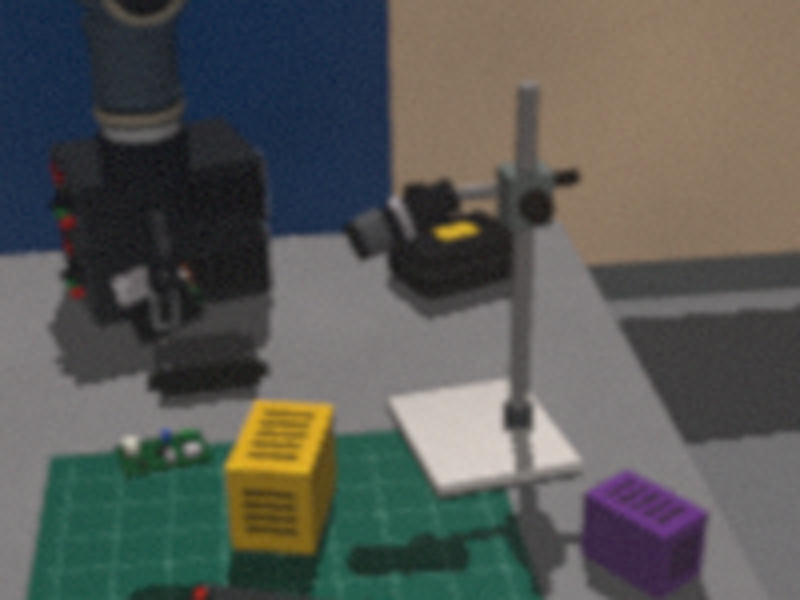

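The side view (crop) shows the module held at (155,290), leaning back with its connectors toward the lens at (360,235). I make the final approach.

Emit:
{"api": "apply_moves", "payload": {"plan": [[3.5,0,1.3,1.4,-0.005],[3.5,0,1.26,1.4,0],[3.5,-2,0,0,0],[3.5,-2,0,0,0],[3.5,-1.5,0,0,0],[3.5,-1,0,0,0],[3.5,-0.45,0,0,0],[3.5,0,0,0,0],[3.5,0,0,0,0],[3.5,0,0,0,0]]}}

```text
time: 18.63
ee_pos: [0.5041, 0.2066, 0.1892]
eef_rot: [-0.101, 0.995, -0.0, -0.001]
contact_force: [-0.6, 0.4, -2.2]
width: 0.0374
gripper_force: 52.3
```

```bash
python3 pose.py; python3 - <<'E'
from fit import *
p=shot('side'); w=cloud(p); q=shot('top'); wt=cloud(q)
foc=np.array([.5355,.2127,.2062]); yaw,pit=.2005,.34
a=np.array([np.cos(yaw)*np.cos(pit),np.sin(yaw)*np.cos(pit),np.sin(pit)]); y=np.array([-np.sin(yaw),np.cos(yaw),0]); z=np.cross(a,y)
for n,pp in(('s',p),('t',q)):
    u=proj(pp,np.array([foc,foc+.09*a,foc+.026*z-.062*a,foc+.026*z,foc-.026*z,foc-.026*z-.062*a])); print(n,u.round(1).tolist())
im=cv2.resize(p['color'][110:190,200:300],(800,640),interpolation=cv2.INTER_CUBIC)
U=(proj(p,np.array([foc+s*.019*y+i*.026*z-j*.062*a for s in(-1,) for i,j in((1,0),(1,1),(-1,1),(-1,0))]))-[200,110]+.5)*8
cv2.polylines(im,[U.astype(int).reshape(-1,1,2)],True,(255,0,0),1)
cv2.imwrite('pics/s4.png',cv2.cvtColor(im[:600],cv2.COLOR_RGB2BGR))
E
```

```text
tilt 0.345817287582159 roll slope -0.0035823863714155788 edge [ 35.8306  -0.0001 -21.1582] y range [-18.9132  18.913 ] face tool mm [-31.3121  -0.0001 -17.7133] [(31, 80), (32, 85), (33, 85), (34, 81), (35, 81), (36, 1), (37, 0), (38, 0), (39, 0), (40, 0), (41, 0)]
q [-0.556  0.312  0.111  1.909 -0.043  0.924  1.348]
lens [0.6188 0.2296 0.2356] focus [0.5355 0.2127 0.2062]
tcp target [0.5048 0.2065 0.1885]
t 18.68 pos [0.5041 0.2067 0.1893] tooly head 1.7732 shift cm [-0.06 -0.04  0.08] turn 0.0018865730676917991
shift if turned first [-0.06 -0.04  0.08]
t 18.68 pos [0.5041 0.2067 0.1893] tooly head 1.7732 shift cm [ 5.94 -0.03  0.08] turn 0.0018865730676917991
shift if turned first [ 5.94 -0.04  0.08]
face world [0.5347 0.2129 0.2069] rel lens: along 0.09041831125746033 y 0.0003883321043055878 z 0.0008018167402778348
s [[225.3, 161.4], [247.1, 150.6], [207.3, 163.2], [222.6, 155.7], [228.0, 167.0], [213.1, 174.4]]
t [[203.5, 209.5], [198.0, 183.7], [206.6, 229.2], [202.8, 211.7], [204.2, 207.5], [207.7, 224.4]]
```

View pics/s4.png

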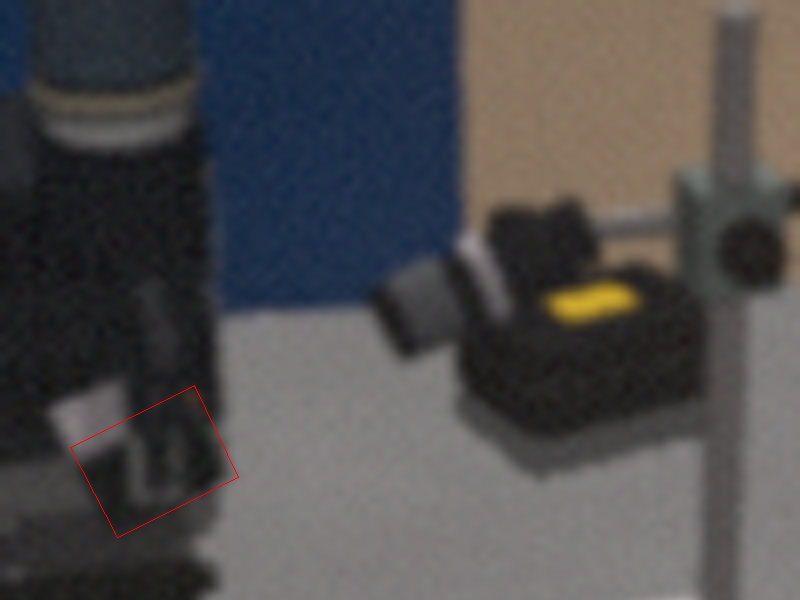

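The side view confirms it: the predicted outline (70–238, 386–537) sits on the module, facing the lens at (390,320). The face is 90.4 mm from the glass, off-centre by less than 1 mm and within 0.02 rad of square. I hand the job in.

```bash
python3 -c "
from h import *
s=arm.state();print(s['qvel'],s['gripper_force']);print(arm.finish_job())"
```

```text
[ 0.00103527  0.00124655  0.00184957 -0.00632709  0.00116049  0.00076942
  0.00148754] 52.27944329380989
the job is handed in; nothing more can be done
None
```

I handed the job in at about 19 s. The guard stands rim-down on the near half of the ledge. The module is held steady in front of the lens, by my measurements 90.4 mm from the glass, under 1 mm off centre and within about 0.02 rad of square.

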